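# Pack the collets into their latched case

## Robot

A 6-joint arm with a two-finger parallel gripper is mounted at the origin on the work surface. World frame = base frame: x ahead of the robot, y to its left, z up, the work surface at z = 0. Lengths are in m, angles in degrees, forces in N, time in s.
With the tool pointing down it reaches from about 0.375 to 0.9 m from the base axis. Payload 3.1 kg.
Tool frame: the origin (TCP) lies at the centre of the arm's flange, where the gripper is bolted on; the fingertips stand 182 mm ahead of it and the grasp point (between the pads) lies bot.grip_point_offset ahead of it (bot.grip_point_offset is the distance from the TCP to the grasp point, in m); x points along the fingers, z is the direction in which the jaws open and shut, and the axes are right-handed (so a half turn about x gives the same grasp; the last joint's range is limited). The gripper opens to 87 mm and grips with 3 to 60 N. Pads are 19 mm wide; open, the fingers measure 117 mm over their backs; the gripper's body (75 mm by 190 mm) begins 51 mm behind the grasp point.
Start: joints at [-73.654, 30.224, 82.088, -0, 67.689, -10.227], TCP at [0.28, -0.559, 0.405] pointing down, gripper open.
Joint ranges: [-176.69, 176.69], [-43.24, 126.21], [12.49, 139.97], [-82, 262], [0, 151.66], [-163.58, 163.58]. Speed limits (degrees/s): [159.86, 159.86, 180, 180, 180, 180].

## Interface

Orientations are given as a 3x3 rotation matrix whose columns are the frame's x, y, z axes.
In Python, from rig import bot gives the robot as it stands.
- The arm moves only by the tool step_arm, never from a script. Its argument "motion" is a list that holds one entry, the list of rows, each a list of 7 numbers: the turn, a rotation vector about the world's x, y, z in degrees, then the shift along the world's x, y, z in mm, then the finger opening in mm, from 0 to 87. A call has 1 to 12 rows; each row is the pose to reach, as a shift and turn from the pose commanded when the call began; what a row does not reach only later rows make up. A row lasts 1/12 s, in which the tool goes at most 41.7 mm and 7.16 degrees, less where a joint would pass 70% of its speed; a pose out of reach is approached as far as the arm can. A call with a gripper value outside its range is refused whole. The fingers move at their own pace and stop on an object; the grip force is fixed at half the most. Time passes only in rows, so rows that repeat a pose let the fingers close. It gives the time, the measured TCP pose, the force and the opening at its end, in the units of the state.
- bot.read_state(): the state, without advancing time (a new reading comes with each control period).
- bot.capture(name): name is "scene" or "top" or "wrist"; returns a dict with "frame" (480x640x3 uint8, red, green, blue), "range_z" (480x640 float32, m along the optical axis (not along the pixel's ray), 0 where there is no reading), "fx", "fy", "cx", "cy" (pixels), "cam_to_world" (4x4, takes a point from camera to world coordinates). Camera axes: x right, y down, z forward; pixel columns grow to the right and rows downward; lengths in m; the calibration is good to about 2 mm. A picture is of the moment at which its call begins.
- bot.hand_in(): hands the job in, once; it reports no verdict.
The state is a dict: "time_s": time; "joint_positions": joint angles; "qvel": joint speeds; "tau": joint torques, N m; "position": TCP position; "tcp_rot": TCP orientation; "force": force on the tool from outside, world axes, zero at the start; "moment": the same for the moment, N m; "opening": opening from 0.0 (shut) to 1.0 (fully open).
Only numpy, scipy, OpenCV 4.12 (cv2) and the standard library are available. Lean on these libraries where they do the work, as an engineer would, in place of code of your own. Each camera call takes 0.05 s, during which the arm holds its last target.

## Task

Flip the toggle latch of the collet case open and lift its lid right up so that it stays open. Then pick the three slotted, tapered collets from the mat and stand each upright in the middle of its own bay: the large one in the wide bay, the middle one in the middle bay, the small one in the narrow bay. Leave the two plain straight sleeves where they stand, and leave the lid open.

Things in the scene. Friction and masses are not known exactly. Their poses are not given: they have to be found in the camera images.
- collet_l_mid (a point): Large spring collet of plain steel standing upright on its narrow end, loose: a solid-looking tapered body with a straight round head uppermost; its flat top face has a small dark bore and eight dark radial slots. Head 41 mm across, 16 mm tall; whole height 46 mm; foot 30 mm across; about 250 g. Point: on its axis, half-way up; z is up along the axis.
- collet_m_mid (a point): Middle spring collet of plain steel standing upright on its narrow end, loose: a solid-looking tapered body with a straight round head uppermost; its flat top face has a small dark bore and eight dark radial slots. Head 33 mm across, 15 mm tall; whole height 40 mm; foot 24 mm across; about 150 g. Point: on its axis, half-way up; z is up along the axis.
- collet_s_mid (a point): Small spring collet of plain steel standing upright on its narrow end, loose: a solid-looking tapered body with a straight round head uppermost; its flat top face has a small dark bore and eight dark radial slots. Head 26 mm across, 14 mm tall; whole height 34 mm; foot 19 mm across; about 80 g. Point: on its axis, half-way up; z is up along the axis.
- sleeve_a_mid (a point): Plain straight sleeve, a look-alike that stays where it is: a thin-walled steel tube standing on end, 40 mm across and 44 mm tall, with a wide open bore (31 mm), no taper and no slots. Point: on its axis, half-way up.
- sleeve_b_mid (a point): Plain straight sleeve, a look-alike that stays where it is: a thin-walled steel tube standing on end, 30 mm across and 36 mm tall, with a wide open bore (21 mm), no taper and no slots. Point: on its axis, half-way up.
- case: Fixed grey box 160 (x) x 236 (y) x 55 mm, walls and floor 4 mm, with clear lid. Origin: centre of underside; x from latch side (near robot) to hinge side, y left, z up. Two ribs 3 mm thick, tops at z = 20 mm, part it into three bays, 152 mm long, centred at x = 0: wide 84 mm, centre y = +72 mm; middle 74 mm, y = -10 mm; narrow 64 mm, y = -82 mm. Collets stand on the floor, z = 4 mm.
- lid (a joint): Lid angle, rad: 0 shut, grows as it is lifted, 2.0 fully back. Stiff hinge: the lid stays at any angle where it is left; lifting takes 2 to 3 N at the handle. Hinge line along the case's y at x = +80 mm, z = 55 mm of the case frame. Flat lid with a clear window; its top is at z = 61 mm when shut. The latch holds it shut until flipped.
- latch (a joint): Over-centre toggle latch, angle in rad: 0 closed (lever upright), 1.5 open (lever lying forward, towards the robot). Pivot along the case's y at x = -87, y = -53, z = 24 mm of the case frame, on the case front. Pushed outwards (case -x) it resists with 3 to 4 N; past half-way (0.75) its spring snaps it fully open.
- handle (a point): Middle of the lid's handle: a round steel bar 8 mm thick and 80 mm long along the case's y, 36 mm in front of the lid's front edge on two arms, with 32 mm free between bar and case. Lid shut: at x = -116, y = +45, z = 59 mm of the case frame, 196 mm from the hinge line. Can be pinched from above and turns in the grip as the lid swings.
- tab (a point): Top end of the steel latch lever (26 mm wide along y, 4 mm thick). Latch closed: at x = -87, y = -53, z = 98 mm of the case frame, so the upper 34 mm is a tab standing above the lid, with free room behind it to push it from behind; a claw reaches 16 mm back from it at z = 61 to 64 mm, over the lid.
Not all that is in view belongs to the job. Leave any yellow look-alike of the part that bears collet_l_mid alone.

How it is judged (in metres and radians):
On the way, in this order (a step that is already met when the one before it is completed fails the run):
1. the latch is flipped open (value of joint latch above 1.2 rad), for 0.2 s.
2. the lid is lifted upright or beyond (value of joint lid above 1.3 rad), for 0.2 s.
At the end, for the whole second after the job is handed in: Lid open beyond 1.3 rad; each collet stands upright (within 0.15 rad) and at rest on the floor of its own bay, within 18 mm of the bay's centre line across (y) and 30 mm along (x); each plain sleeve within 30 mm of where it started; everything released (value of joint lid above 1.3 rad and x of collet_l_mid in the frame of case between -0.03 and 0.03 m and y of collet_l_mid in the frame of case between 0.054 and 0.09 m and z of collet_l_mid in the frame of case below 0.033 m and angle between each of collet_l_mid, collet_m_mid, collet_s_mid's own z axis and vertical below 0.15 rad and linear speed of each of collet_l, collet_m, collet_s below 0.02 m/s and x of collet_m_mid in the frame of case between -0.03 and 0.03 m and y of collet_m_mid in the frame of case between -0.028 and 0.008 m and z of collet_m_mid in the frame of case below 0.03 m and x of collet_s_mid in the frame of case between -0.03 and 0.03 m and y of collet_s_mid in the frame of case between -0.1 and -0.064 m and z of collet_s_mid in the frame of case below 0.027 m and distance of each of sleeve_a_mid, sleeve_b_mid from where it was at the start of the episode below 0.03 m); the robot touches nothing.
It also fails if it takes over 125 s, if anything falls off the work surface, if the arm or the gripper's body presses on something with over 40 N, if the wrist force passes 120 N, or if a joint passes its speed limit or range.

## Working session

There is one attempt and no reset: what is moved stays moved. The work goes in short steps, Python scripts to look and compute and a tool call to move; the robot and the scene stay as the last step left them, time stands still between calls to the robot, and variables do not carry over. Pictures are saved under pics/ and viewed, and the job is handed in when it is done.

Besides the shell and the picture viewer there is one more tool, called after ">>>" as name([rows], argument=value, ...), one row to a line, values as JSON. step_arm: Moves the arm, as the interface text tells. Its arguments: {"type":"object","properties":{"motion":{"type":"array"}},"required":["motion"]}

```bash
mkdir -p pics; ls; python3 - <<'E'
from rig import bot
import cv2, numpy as np
s=bot.read_state()
print({k:np.round(s[k],3).tolist() for k in s}); print(bot.grip_point_offset)
for n in ("scene","top","wrist"):
    c=bot.capture(n)
    np.savez(f"pics/{n}0.npz",**c)
    cv2.imwrite(f"pics/{n}0.png",c["frame"][:,:,::-1])
    print(n,c["fx"],c["cx"],c["cy"],np.round(c["cam_to_world"],3).tolist(), (c["range_z"]>0).mean())
E
```

```text
pics
{'time_s': 0.0, 'joint_positions': [-73.653, 30.278, 82.158, -0.002, 67.692, -10.229], 'qvel': [0.022, -0.121, -0.143, -0.018, 0.122, -0.052], 'tau': [-0.001, -44.004, -17.659, 0.063, 0.058, -0.0], 'position': [0.28, -0.559, 0.404], 'tcp_rot': [[-0.001, 0.894, 0.447], [0.002, 0.447, -0.894], [-1.0, 0.0, -0.002]], 'force': [-0.234, 0.308, 0.277], 'moment': [-0.043, 0.02, 0.004], 'opening': 1.003}
0.1635
scene 540.9459857209159 320.3154614619339 247.1727813378079 [[-0.286, 0.532, -0.797, 1.367], [0.958, 0.158, -0.238, 0.316], [-0.001, -0.832, -0.555, 0.634], [0.0, 0.0, 0.0, 1.0]] 0.9962109375
top 517.2188722697344 324.5875819466436 249.4346197567102 [[-0.026, -0.989, 0.146, 0.42], [-1.0, 0.024, -0.02, 0.077], [0.016, -0.146, -0.989, 1.099], [0.0, 0.0, 0.0, 1.0]] 0.9961002604166667
wrist 330.99983134409376 324.6627831944173 244.00446530259737 [[0.448, -0.861, -0.241, 0.346], [-0.894, -0.432, -0.12, -0.525], [-0.001, 0.269, -0.963, 0.384], [0.0, 0.0, 0.0, 1.0]] 0.994970703125
```

View pics/scene0.png

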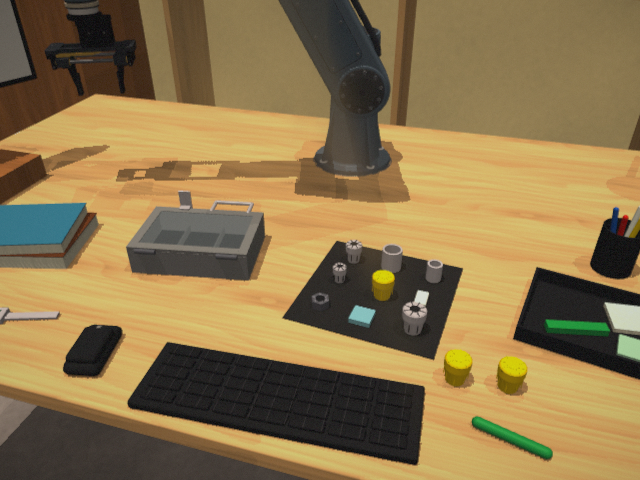

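View pics/top0.png

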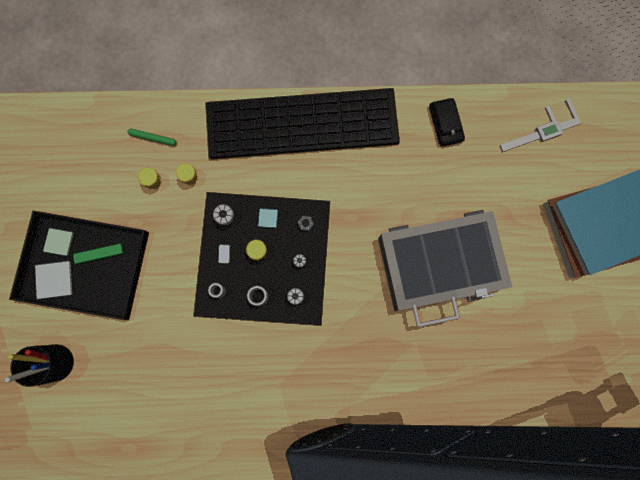

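The scene shows the grey case with its latch tab at (185,200) and its handle at (232,208). In the top view the large collet is at (223,214), the middle one at (295,297) and the small one at (300,261). The sleeves are at (257,295) and (216,290), and the yellow look-alike on the mat is at (256,250). Next I'll measure these and enlarge the case.

```bash
cat > h.py <<'E'
import numpy as np, cv2
def ld(n): return dict(np.load(f"pics/{n}.npz"))
def ray(c,uv,z):
    T=c["cam_to_world"]; uv=np.atleast_2d(np.asarray(uv,float))
    d=np.c_[(uv[:,0]-c["cx"])/c["fx"],(uv[:,1]-c["cy"])/c["fy"],np.ones(len(uv))]@T[:3,:3].T
    return T[:3,3]+d*((z-T[2,3])/d[:,2])[:,None]
def cloud(c):
    v,u=np.mgrid[:480,:640]; r=c["range_z"]
    p=np.stack([(u-c["cx"])/c["fx"]*r,(v-c["cy"])/c["fy"]*r,r],-1)
    return p@c["cam_to_world"][:3,:3].T+c["cam_to_world"][:3,3]
def proj(c,P):
    T=c["cam_to_world"]; q=(np.atleast_2d(P)-T[:3,3])@T[:3,:3]
    return np.c_[q[:,0]/q[:,2]*c["fx"]+c["cx"],q[:,1]/q[:,2]*c["fy"]+c["cy"]]
E
python3 - <<'E'
from h import *
c=ld("top0"); P=cloud(c)
print("table z",np.median(P[300:400,150:350,2]), "mat z",np.median(P[225:235,270:290,2]))
f=c["frame"]
hsv=cv2.cvtColor(f,cv2.COLOR_RGB2HSV)
m=((P[...,2]>0.012)&(P[...,2]<0.07)).astype(np.uint8); m[:, :190]=0;m[:,335:]=0;m[:190]=0;m[330:]=0
n,l,st,ce=cv2.connectedComponentsWithStats(m)
for i in range(1,n):
    if st[i,4]<25: continue
    zs=P[l==i][:,2]; h=np.percentile(zs,90)
    print(st[i].tolist(),np.round(ce[i],1),"z90",round(h,4),"xy@h",np.round(ray(c,ce[i],h)[0],4), hsv[l==i].mean(0).round())
# case heights
big=cv2.resize(f[190:340,360:530,::-1],None,fx=4.5,fy=4,interpolation=cv2.INTER_CUBIC)
cv2.imwrite("pics/case_zoom.png",big)
big=cv2.resize(f[190:330,190:335,::-1],None,fx=4,fy=4,interpolation=cv2.INTER_CUBIC)
cv2.imwrite("pics/mat_zoom.png",big)
m=((P[...,2]>0.045)&(P[...,2]<0.12)).astype(np.uint8);m[:,:370]=0;m[:,525:]=0;m[:200]=0;m[335:]=0
n,l,st,ce=cv2.connectedComponentsWithStats(m)
for i in range(1,n):
    if st[i,4]<10: continue
    print(st[i].tolist(), np.percentile(P[l==i][:,2],[5,50,95,99]).round(3))
zz=np.clip(P[190:340,360:530,2]/0.11*255,0,255).astype(np.uint8)
cv2.imwrite("pics/case_z.png",cv2.resize(cv2.applyColorMap(zz,cv2.COLORMAP_JET),None,fx=4.5,fy=4,interpolation=cv2.INTER_NEAREST))
E
```

```text
table z -0.0004744089433403875 mat z 0.0018592875296066236
[213, 205, 21, 21, 334] [223.1 214.6] z90 0.0496 xy@h [0.652  0.2635 0.0496] [ 26.  17. 114.]
[258, 209, 12, 18, 75] [263.  216.5] z90 0.0147 xy@h [0.6536 0.1848 0.0147] [ 89.  50. 160.]
[269, 211, 8, 13, 30] [271.6 216.4] z90 0.0147 xy@h [0.6535 0.1665 0.0147] [ 90.  48. 163.]
[298, 216, 16, 15, 179] [305.2 223. ] z90 0.0201 xy@h [0.6364 0.0951 0.0201] [85. 15. 73.]
[246, 240, 21, 21, 324] [255.9 249.6] z90 0.0495 xy@h [0.5774 0.1965 0.0495] [ 30. 139. 155.]
[218, 245, 11, 18, 122] [223.6 253.5] z90 0.0155 xy@h [0.5759 0.2685 0.0155] [ 96.  17. 170.]
[293, 255, 13, 13, 126] [299.1 260.5] z90 0.0372 xy@h [0.5543 0.1091 0.0372] [ 42.  12. 113.]
[208, 283, 17, 15, 143] [216.  290.2] z90 0.0387 xy@h [0.4971 0.2796 0.0387] [ 37.  15. 114.]
[247, 286, 21, 20, 187] [257.  295.6] z90 0.0467 xy@h [0.4836 0.1953 0.0467] [ 41.  14. 119.]
[287, 288, 17, 17, 205] [294.9 296. ] z90 0.0436 xy@h [0.4809 0.1188 0.0436] [ 51.  12. 121.]
[381, 210, 131, 117, 9650] [0.057 0.06  0.064 0.066]
```

View pics/case_zoom.png

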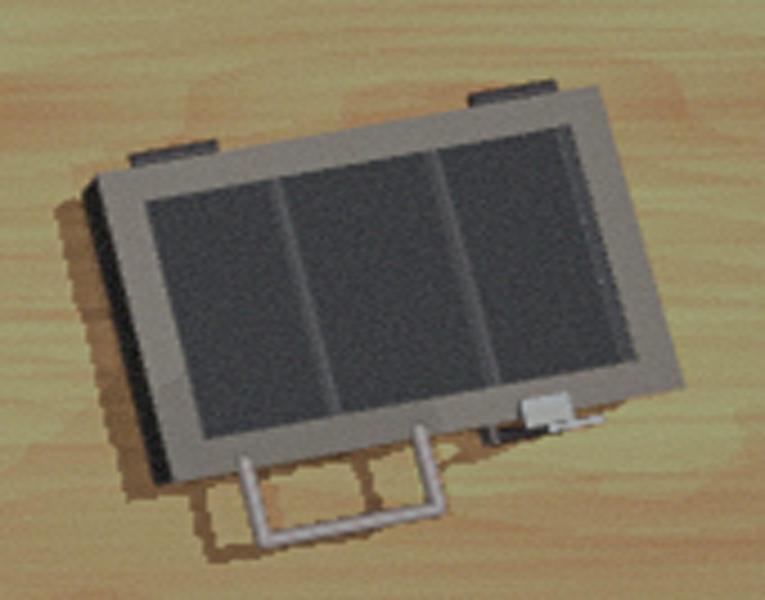

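View pics/case_z.png

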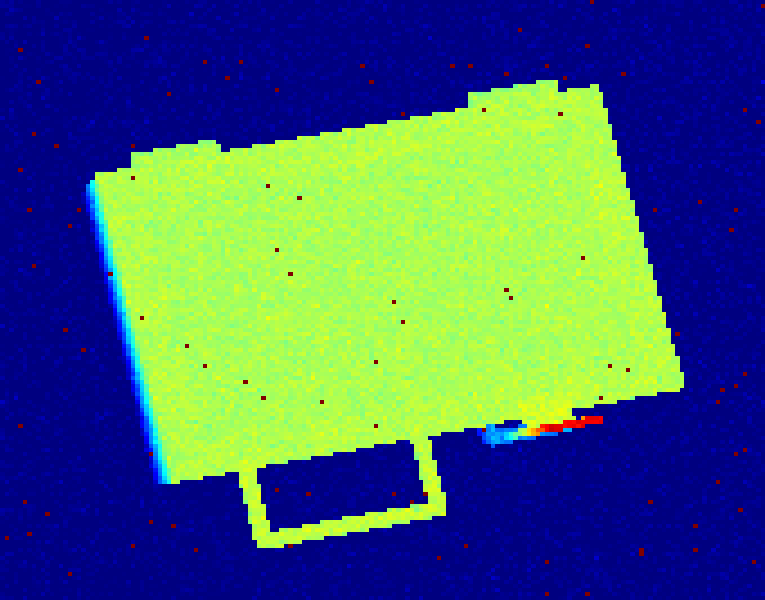

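View pics/mat_zoom.png

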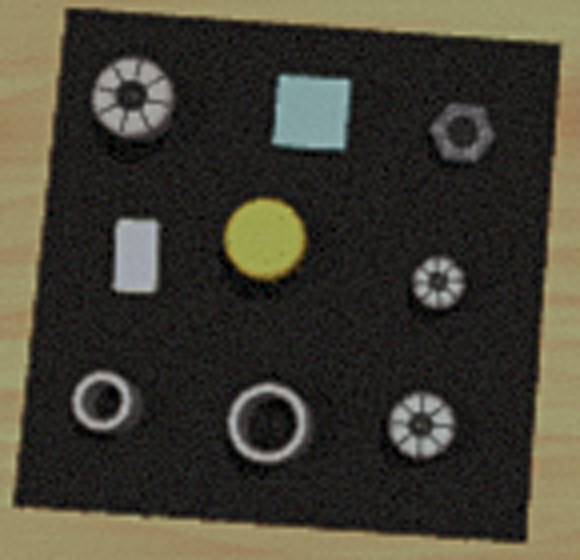

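The zoomed picture shows the lid corners at about (98,178), (600,87), (684,387) and (163,483). The handle bar runs from (262,540) to (443,508) and the tab is at about (577,424). I'll fit the case frame from these.

```bash
python3 - <<'E'
from h import *
c=ld("top0")
z2p=lambda a: np.c_[360+(np.array(a)[:,0]+.5)/4.5-.5,190+(np.array(a)[:,1]+.5)/4-.5]
C=ray(c,z2p([(98,178),(600,87),(684,387),(163,483)]),.061)[:,:2]  # hl,hr,fr,fl
print(C.round(4).tolist()); 
for i in range(4): print(np.linalg.norm(C[i]-C[(i+1)%4]).round(4))
ctr=C.mean(0); 
ex=(C[0]+C[1]-C[2]-C[3]); ey=(C[0]+C[3]-C[1]-C[2])
a1=np.arctan2(ex[1],ex[0]); a2=np.arctan2(-ey[0],ey[1]); print("ctr",ctr,np.degrees([a1,a2]))
a=(a1*1+a2*1.5)/2.5
R=np.array([[np.cos(a),-np.sin(a)],[np.sin(a),np.cos(a)]])
H=ray(c,z2p([(262,538),(443,508)]),.059)[:,:2]
print("handle mid case frame",((H-ctr)@R).round(4).tolist(), "expect x-.116, y .085/.005")
T=ray(c,z2p([(553,428),(603,419)]),.098)[:,:2]
print("tab case frame",((T-ctr)@R).round(4).tolist())
for z,n in((.020,'rib'),):
    r=ray(c,z2p([(282,180),(335,412),(437,150),(493,383)]),z)[:,:2]; print("ribs",((r-ctr)@R).round(4).tolist(),"expect y .0285,-.0485")
# P cloud check of case outline
P=cloud(c);print(a,np.degrees(a))
# scene camera checks
s=ld("scene0"); Ps=cloud(s)
m=((Ps[...,2]>0.012)&(Ps[...,2]<0.07)); Q=Ps[m]
pts=dict(L=(.652,.2635),M=(.4809,.1188),S=(.5543,.1091))
for k,p in pts.items():
    d=np.linalg.norm(Q[:,:2]-p,axis=1); q=Q[d<.035]; t=q[q[:,2]>q[:,2].max()-.006]
    print(k,len(t),((t.max(0)+t.min(0))/2).round(4),t.mean(0).round(4),np.ptp(t,axis=0).round(3))
q=Ps[190:215,175:200].reshape(-1,3); q=q[(q[:,2]>.075)&(q[:,2]<.12)]; print("tab scene",q.min(0).round(3),q.max(0).round(3), ((q[:,:2]-ctr)@R).mean(0).round(4), len(q))
E
```

```text
[[0.6015, -0.0605], [0.6436, -0.2929], [0.4883, -0.3193], [0.4462, -0.0829]]
0.2362
0.1576
0.2401
0.1568
ctr [ 0.5448908  -0.18889664] [ 8.92246952 10.18397705]
handle mid case frame [[-0.1146, 0.0835], [-0.1158, 0.0009]] expect x-.116, y .085/.005
tab case frame [[-0.0861, -0.0441], [-0.0861, -0.0664]]
ribs [[0.0658, 0.0253], [-0.059, 0.0283], [0.0676, -0.0506], [-0.0584, -0.0476]] expect y .0285,-.0485
0.16893694653824182 9.67937404046848
L 303 [0.6578 0.2687 0.0464] [0.6579 0.2685 0.0461] [0.041 0.04  0.006]
M 128 [0.484  0.1218 0.0396] [0.4855 0.1223 0.0397] [0.033 0.032 0.006]
S 96 [0.5583 0.1118 0.0335] [0.5588 0.1125 0.0334] [0.029 0.025 0.006]
tab scene [ 0.463 -0.267  0.075] [ 0.477 -0.24   0.097] [-0.083  -0.0512] 115
```

>>> step_arm([
  [[0,0,72.6,200,359,20,0],[0,0,72.6,200,359,20,0],[0,0,72.6,200,359,20,0],[0,0,72.6,200,359,20,0],[0,0,72.6,200,359,20,0],[0,0,72.6,200,359,20,0],[0,0,72.6,200,359,20,0],[0,0,72.6,200,359,20,0],[0,0,72.6,200,359,20,0],[0,0,72.6,200,359,20,0],[0,0,72.6,200,359,20,0],[0,0,72.6,200,359,20,0]],
])

```text
time_s: 1.15
position: [0.4802, -0.1981, 0.4247]
tcp_rot: [[-0.0, -0.163, 0.987], [-0.0, 0.987, 0.163], [-1.0, -0.0, -0.0]]
force: [-0.6, -1.0, 0.8]
opening: 0.17
```

```bash
cat > snap.py <<'E'
import sys
from rig import bot
from h import *
def go(names,tag):
    s=bot.read_state()
    for n in names:
        c=bot.capture(n); np.savez(f"pics/{n}{tag}.npz",**c); cv2.imwrite(f"pics/{n}{tag}.png",c["frame"][:,:,::-1])
    print({k:np.round(s[k],3).tolist() for k in ("time_s","position","tcp_rot","force","opening","joint_positions")})
go(sys.argv[2:],sys.argv[1])
E
python3 snap.py 1 wrist top
```

```text
{'time_s': 1.15, 'position': [0.48, -0.198, 0.425], 'tcp_rot': [[-0.0, -0.163, 0.987], [-0.0, 0.987, 0.163], [-1.0, -0.0, -0.0]], 'force': [-0.568, -0.974, 0.76], 'opening': 0.17, 'joint_positions': [-34.748, 20.653, 95.759, -0.024, 63.596, -44.142]}
```

View pics/wrist1.png

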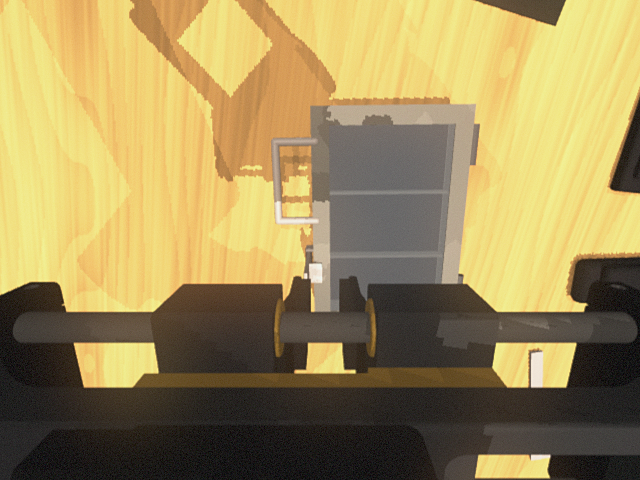

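The wrist view shows the case square to the gripper. The handle bar runs from (274,140) to (277,222), the lid's left corners are at (310,105) and (475,104), and the tab is at (314,263).

```bash
python3 - <<'E'
from h import *
w=ld("wrist1"); t=ld("top0")
z2p=lambda a: np.c_[360+(np.array(a)[:,0]+.5)/4.5-.5,190+(np.array(a)[:,1]+.5)/4-.5]
a=np.radians(9.3)
R=np.array([[np.cos(a),-np.sin(a)],[np.sin(a),np.cos(a)]])
Hw=ray(w,[(275.5,139),(278,221)],.059)[:,:2];Ht=ray(t,z2p([(262,538),(443,508)]),.059)[:,:2]
Cw=ray(w,[(310,105),(475,104)],.061)[:,:2]
print("handle w",Hw.round(4).tolist(),Hw.mean(0),"t",Ht.mean(0))
print("lid left corners w",Cw.round(4).tolist(),"t [.4462,-.0829],[.6015,-.0605]", np.degrees(np.arctan2(*(Cw[1]-Cw[0])[::-1])))
d=Hw[0]-Hw[1];print(np.degrees(np.arctan2(-d[0],d[1])))
print("origin from handle", Hw.mean(0)-R@[-.116,.045], Ht.mean(0)-R@[-.116,.045])
print("origin from corners", Cw.mean(0)-R@[0,.118])
P=cloud(w); v,u=np.mgrid[:480,:640]
m=(P[...,2]>.07)&(P[...,2]<.11)&(v<285)&(u>295)&(u<335)
q=P[m]; 
if len(q): print("tab",len(q),q.min(0),q.max(0))
o=np.array([.545,-.191])
print("tab pred",o+R@[-.087,-.053],"handle pred",o+R@[-.116,.045])
# top surfaces
Pt=cloud(t)
for k,p,h in (("L",(.652,.2635),.048),("M",(.4809,.1188),.042),("S",(.5543,.1091),.036)):
    mm=(np.linalg.norm(Pt[...,:2]-p,axis=-1)<.03)&(abs(Pt[...,2]-h)<.006)
    vv,uu=np.nonzero(mm); print(k,ray(t,[((uu.max()+uu.min())/2,(vv.max()+vv.min())/2),(uu.mean(),vv.mean())],h).round(4).tolist())
E
```

```text
handle w [[0.4183, -0.1211], [0.4313, -0.2033]] [ 0.4248034  -0.16218283] t [ 0.42425466 -0.16666249]
lid left corners w [[0.4475, -0.0846], [0.6042, -0.0576]] t [.4462,-.0829],[.6015,-.0605] 9.77306921130053
8.981512866276576
origin from handle [ 0.54655083 -0.1878453 ] [ 0.54600209 -0.19232496]
origin from corners [ 0.54495208 -0.18753695]
tab 72 [ 0.46655399 -0.25413097  0.07041394] [ 0.47233631 -0.24144291  0.09927812]
tab pred [ 0.46770856 -0.25736289] handle pred [ 0.42325256 -0.16533754]
L [[0.6537, 0.2651, 0.048], [0.6538, 0.2649, 0.048]]
M [[0.4821, 0.1196, 0.042], [0.4813, 0.119, 0.042]]
S [[0.5545, 0.1093, 0.036], [0.5551, 0.109, 0.036]]
```

>>> step_arm([
  [[0,0,0,17,-52,0,0],[0,0,0,17,-52,0,0],[0,0,0,17,-52,-30,0],[0,0,0,17,-52,-60,0],[0,0,0,17,-52,-90,0],[0,0,0,17,-52,-120,0],[0,0,0,17,-52,-140,0],[0,0,0,17,-52,-155,0],[0,0,0,17,-52,-163,0],[0,0,0,17,-52,-163,0],[0,0,0,17,-52,-163,0]],
])

```text
time_s: 2.17
position: [0.4964, -0.2532, 0.2617]
tcp_rot: [[-0.0, -0.157, 0.988], [-0.0, 0.988, 0.157], [-1.0, -0.0, -0.0]]
force: [0.4, -0.2, -0.0]
opening: 0.005
```

```bash
python3 snap.py 2 wrist scene
```

```text
{'time_s': 2.167, 'position': [0.496, -0.253, 0.262], 'tcp_rot': [[-0.0, -0.157, 0.988], [-0.0, 0.988, 0.157], [-1.0, -0.0, -0.0]], 'force': [0.363, -0.204, -0.049], 'opening': 0.005, 'joint_positions': [-38.513, 36.899, 98.625, -0.008, 44.477, -47.559]}
```

View pics/scene2.png

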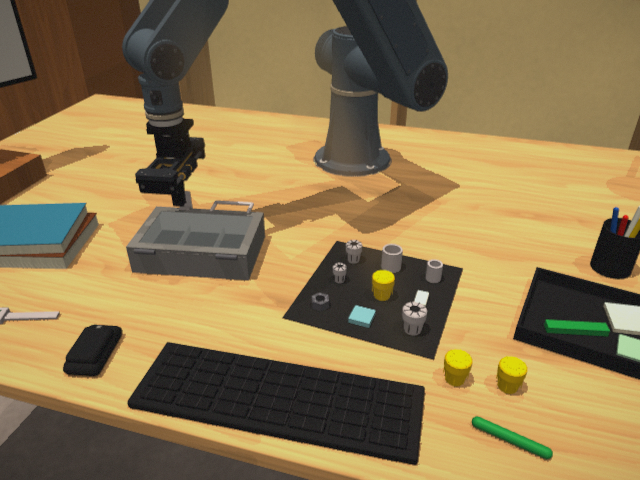

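View pics/wrist2.png

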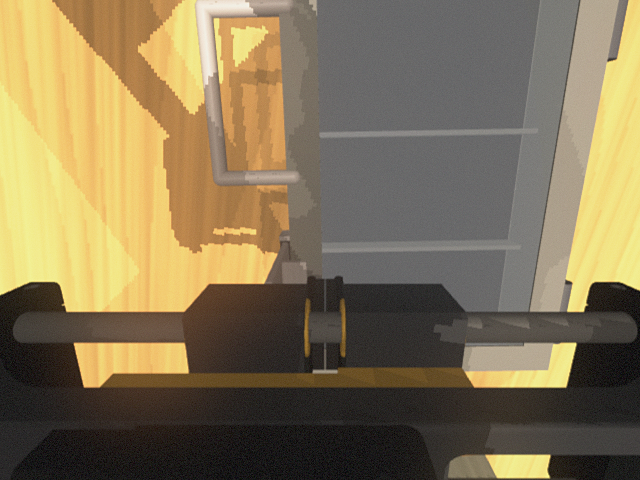

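>>> step_arm([
  [[0,0,0,-8,-1,0,0],[0,0,0,-16,-3,0,0],[0,0,0,-24,-4,0,0],[0,0,0,-32,-5,-1,0],[0,0,0,-40,-6,-3,0],[0,0,0,-48,-8,-6,0],[0,0,0,-56,-9,-9,0],[0,0,0,-64,-10,-10,0],[0,0,0,-70,-11,-10,0],[0,0,0,-74,-12,-10,0],[0,0,0,-74,-12,-10,0],[0,0,0,-74,-12,0,0]],
])

```text
time_s: 3.27
position: [0.422, -0.2637, 0.2608]
tcp_rot: [[-0.003, -0.159, 0.987], [0.003, 0.987, 0.159], [-1.0, 0.003, -0.002]]
force: [-0.3, 0.4, 0.7]
opening: 0.005
```

```bash
python3 snap.py 3 scene wrist
```

```text
{'time_s': 3.267, 'position': [0.422, -0.264, 0.261], 'tcp_rot': [[-0.003, -0.159, 0.987], [0.003, 0.987, 0.159], [-1.0, 0.003, -0.002]], 'force': [-0.261, 0.351, 0.697], 'opening': 0.005, 'joint_positions': [-44.894, 34.102, 107.198, -0.001, 38.91, -54.032]}
```

View pics/scene3.png

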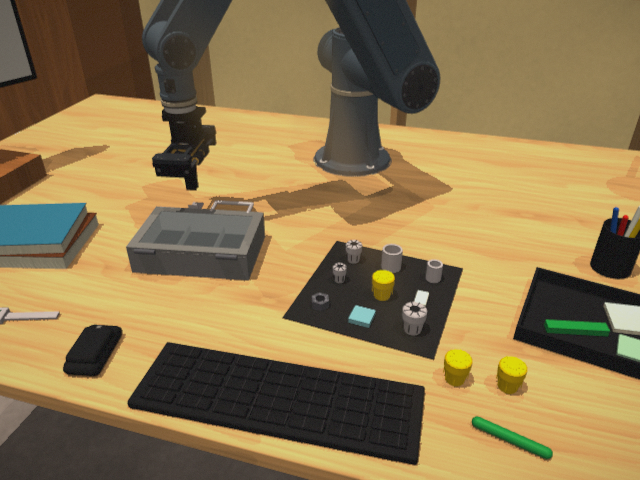

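View pics/wrist3.png

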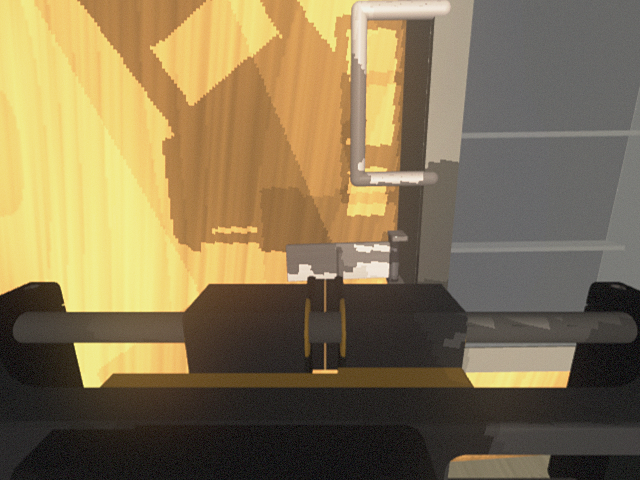

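The latch lever now lies open at (340,262) in the wrist view. The bar's centre line there runs from (361,8) to (359,178), so I'll measure it from this close.

```bash
python3 - <<'E'
from h import *
w=ld("wrist3"); H=ray(w,[(360,8),(358,178)],.059)[:,:2]; print(H,H.mean(0))
P=cloud(w); q=P[40:150,352:366].reshape(-1,3); q=q[(q[:,2]>.05)&(q[:,2]<.07)]; print(len(q),np.median(q,0),q.mean(0))
E
```

```text
[[ 0.41795745 -0.1224499 ]
 [ 0.43206316 -0.20166184]] [ 0.4250103  -0.16205587]
1514 [ 0.42413302 -0.16044588  0.06244443] [ 0.4241807  -0.16089785  0.06241287]
```

>>> step_arm([
  [[0,0,0,1,30,15,28],[0,0,0,2,60,15,28],[0,0,0,2,90,15,28],[0,0,0,2,101,10,28],[0,0,0,2,101,0,28],[0,0,0,2,101,-10,28],[0,0,0,2,101,-20,28],[0,0,0,2,101,-30,28],[0,0,0,2,101,-37,28],[0,0,0,2,101,-37,28]],
])

```text
time_s: 4.2
position: [0.4248, -0.1631, 0.2236]
tcp_rot: [[-0.001, -0.16, 0.987], [0.001, 0.987, 0.16], [-1.0, 0.001, -0.001]]
force: [0.5, 0.5, -0.9]
opening: 0.323
```

```bash
python3 snap.py 4 scene wrist
```

```text
{'time_s': 4.2, 'position': [0.425, -0.163, 0.224], 'tcp_rot': [[-0.001, -0.16, 0.987], [0.001, 0.987, 0.16], [-1.0, 0.001, -0.001]], 'force': [0.544, 0.455, -0.947], 'opening': 0.323, 'joint_positions': [-35.122, 36.803, 114.33, -0.009, 28.954, -44.3]}
```

View pics/wrist4.png

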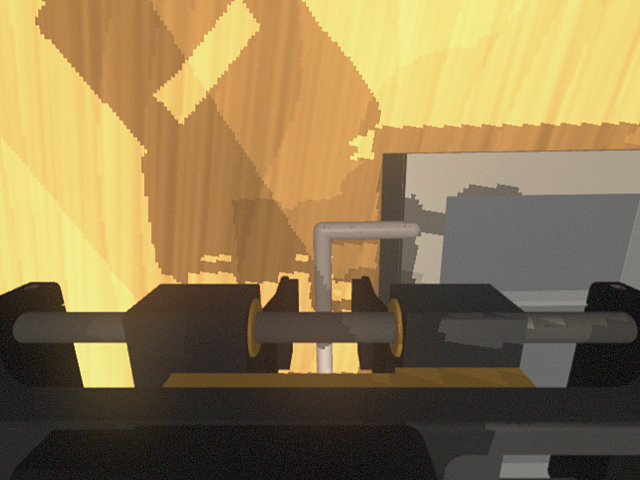

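The bar at u≈325 runs midway between the fingers. I'll close on it.

>>> step_arm([
  [[0,0,0,0,0,0,2],[0,0,0,0,0,0,2],[0,0,0,0,0,0,2],[0,0,0,0,0,0,2],[0,0,0,0,0,0,2],[0,0,0,0,0,0,2]],
])

```text
time_s: 4.8
position: [0.4243, -0.163, 0.225]
tcp_rot: [[-0.001, -0.16, 0.987], [-0.0, 0.987, 0.16], [-1.0, -0.0, -0.001]]
force: [-2.9, -2.1, 2.9]
opening: 0.079
```

```bash
python3 - <<'E'
import numpy as np
# arc: bar rel. to hinge (-.196,+.004) case; print shift from start, world mm
a=np.radians(9.3); ph0=np.arctan2(.004,.196); r=np.hypot(.196,.004)
for th in np.arange(0,2.01,.1):
    dx=(-r*np.cos(th+ph0)+.196)*1e3; dz=(r*np.sin(th+ph0)-.004)*1e3
    print(round(th,1),[round(v) for v in (dx*np.cos(a),dx*np.sin(a),dz)])
E
```

```text
0.0 [0, 0, 0]
0.1 [1, 0, 20]
0.2 [5, 1, 39]
0.3 [10, 2, 58]
0.4 [17, 3, 76]
0.5 [26, 4, 93]
0.6 [36, 6, 110]
0.7 [48, 8, 125]
0.8 [61, 10, 139]
0.9 [76, 12, 152]
1.0 [92, 15, 163]
1.1 [109, 18, 172]
1.2 [127, 21, 180]
1.3 [145, 24, 186]
1.4 [164, 27, 190]
1.5 [184, 30, 192]
1.6 [203, 33, 192]
1.7 [222, 36, 190]
1.8 [241, 40, 186]
1.9 [260, 43, 180]
2.0 [278, 45, 173]
```

>>> step_arm([
  [[0,0,0,0,0,10,2],[0,0,0,1,0,20,2],[0,0,0,3,0,29,2],[0,0,0,5,1,39,2],[0,0,0,10,2,58,2],[0,0,0,17,3,76,2],[0,0,0,26,4,93,2],[0,0,0,36,6,110,2],[0,0,0,42,7,118,2],[0,0,0,48,8,125,2],[0,0,0,48,8,125,2]],
])

```text
time_s: 5.72
position: [0.4716, -0.1547, 0.351]
tcp_rot: [[-0.005, -0.162, 0.987], [-0.001, 0.987, 0.162], [-1.0, 0.0, -0.005]]
force: [-8.8, -2.6, 6.8]
opening: 0.076
```

```bash
python3 snap.py 5 scene
```

```text
{'time_s': 5.717, 'position': [0.472, -0.155, 0.351], 'tcp_rot': [[-0.005, -0.162, 0.987], [-0.001, 0.987, 0.162], [-1.0, 0.0, -0.005]], 'force': [-8.827, -2.615, 6.81], 'opening': 0.076, 'joint_positions': [-31.041, 24.992, 103.448, -0.227, 51.78, -40.207]}
```

View pics/scene5.png

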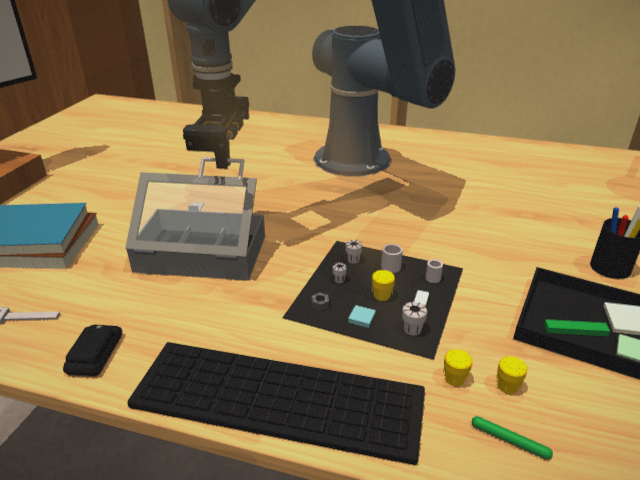

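>>> step_arm([
  [[0,0,0,13,2,14,2],[0,0,0,28,4,27,2],[0,0,0,44,7,38,2],[0,0,0,61,10,47,2],[0,0,0,79,13,55,2],[0,0,0,97,16,61,2],[0,0,0,116,19,65,2],[0,0,0,136,22,67,2],[0,0,0,155,25,67,2],[0,0,0,174,28,65,2],[0,0,0,193,32,61,2],[0,0,0,193,32,61,2]],
])

```text
time_s: 6.77
position: [0.6679, -0.121, 0.4101]
tcp_rot: [[0.003, -0.161, 0.987], [0.003, 0.987, 0.161], [-1.0, 0.003, 0.003]]
force: [1.4, 4.7, 2.1]
opening: 0.078
```

```bash
python3 snap.py 6 scene
```

```text
{'time_s': 6.767, 'position': [0.668, -0.121, 0.41], 'tcp_rot': [[0.003, -0.161, 0.987], [0.003, 0.987, 0.161], [-1.0, 0.003, 0.003]], 'force': [1.363, 4.677, 2.061], 'opening': 0.078, 'joint_positions': [-19.724, 34.198, 73.394, 0.24, 72.317, -29.061]}
```

View pics/scene6.png

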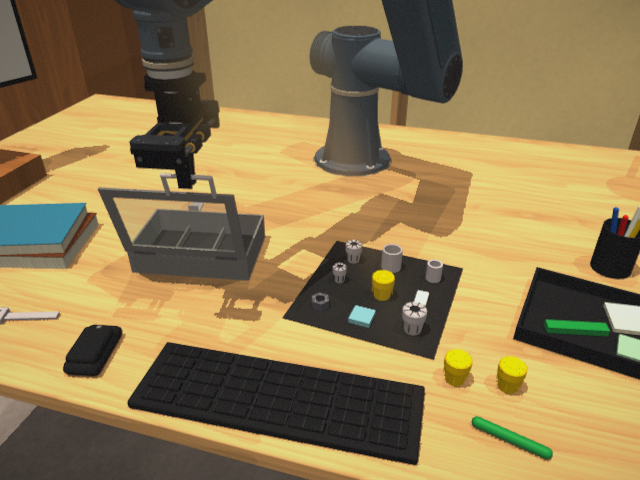

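>>> step_arm([
  [[0,0,0,10,2,-3,2],[0,0,0,19,3,-6,2],[0,0,0,27,4,-9,2],[0,0,0,27,4,-9,2],[0,0,0,27,4,-9,2],[0,0,0,27,4,-9,36],[0,0,0,27,4,-9,36],[0,0,0,27,4,-9,36],[0,0,0,27,4,0,36],[0,0,0,27,4,20,36],[0,0,0,27,4,45,36],[0,0,0,27,4,60,36]],
])

```text
time_s: 7.82
position: [0.6928, -0.1198, 0.4739]
tcp_rot: [[0.003, -0.158, 0.987], [-0.002, 0.987, 0.158], [-1.0, -0.002, 0.003]]
force: [-0.3, -0.3, -0.1]
opening: 0.405
```

```bash
python3 snap.py 7 scene top; python3 - <<'E'
from h import *
s=ld("scene7");P=cloud(s)
o=np.array([.5457,-.190]);a=np.radians(9.3)
R=np.array([[np.cos(a),-np.sin(a)],[np.sin(a),np.cos(a)]])
q=P.reshape(-1,3); c=np.c_[(q[:,:2]-o)@R,q[:,2]]
m=(c[:,0]>.06)&(c[:,0]<.2)&(abs(c[:,1])<.12)&(c[:,2]>.07)&(c[:,2]<.26)
k=c[m]
f=np.polyfit(k[:,2],k[:,0],1); print(m.sum(),f,"lid angle ~",np.pi/2+np.arctan(f[0]),k[:,2].max())
E
```

```text
{'time_s': 7.817, 'position': [0.693, -0.12, 0.474], 'tcp_rot': [[0.003, -0.158, 0.987], [-0.002, 0.987, 0.158], [-1.0, -0.002, 0.003]], 'force': [-0.319, -0.33, -0.059], 'opening': 0.405, 'joint_positions': [-18.889, 33.249, 64.953, -0.046, 81.583, -28.0]}
6589 [0.40159557 0.06509403] lid angle ~ 1.9526774344077094 0.2384871643042844
```

View pics/scene7.png

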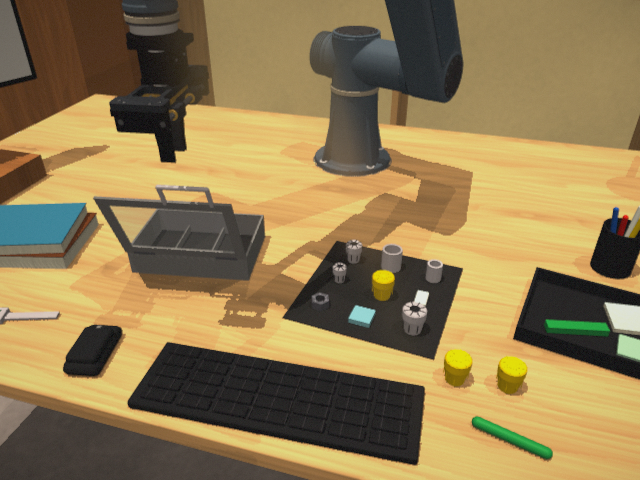

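View pics/top7.png

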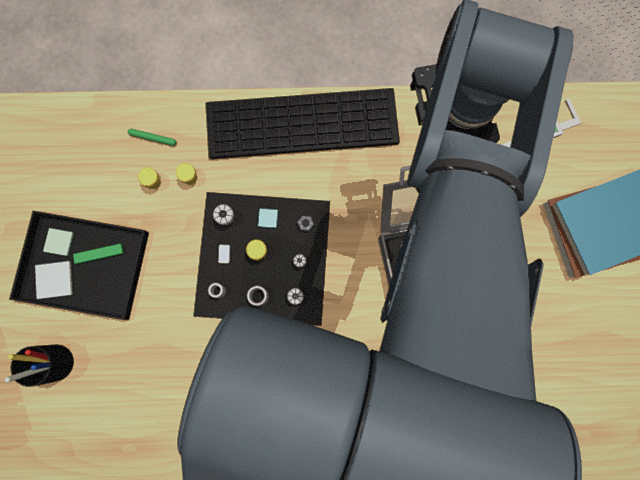

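>>> step_arm([
  [[0,0,0,-4,40,0,60],[0,0,0,-8,80,0,60],[0,0,0,-12,120,0,60],[0,0,0,-16,160,0,60],[0,0,0,-20,199,-8,60],[0,0,0,-24,238,-20,60],[0,0,0,-28,275,-36,60],[0,0,0,-32,310,-56,60],[0,0,0,-36,340,-80,60],[0,0,0,-38,365,-110,60],[0,0,0,-38,385,-140,60],[0,0,0,-38,385,-165,60]],
])

```text
time_s: 8.92
position: [0.6528, 0.2699, 0.3025]
tcp_rot: [[-0.003, -0.163, 0.987], [0.001, 0.987, 0.163], [-1.0, 0.001, -0.002]]
force: [1.3, -0.8, 0.9]
opening: 0.69
```

>>> step_arm([
  [[0,0,0,0,0,-20,60],[0,0,0,0,0,-20,60]],
])

```text
time_s: 9.08
position: [0.6521, 0.2658, 0.279]
tcp_rot: [[-0.012, -0.16, 0.987], [-0.003, 0.987, 0.16], [-1.0, -0.001, -0.012]]
force: [-1.2, -0.8, -1.0]
opening: 0.689
```

```bash
python3 snap.py 8 wrist
```

```text
{'time_s': 9.083, 'position': [0.652, 0.266, 0.279], 'tcp_rot': [[-0.012, -0.16, 0.987], [-0.003, 0.987, 0.16], [-1.0, -0.001, -0.012]], 'force': [-1.153, -0.752, -0.998], 'opening': 0.689, 'joint_positions': [13.113, 44.444, 74.96, -0.037, 61.31, 3.908]}
```

View pics/wrist8.png

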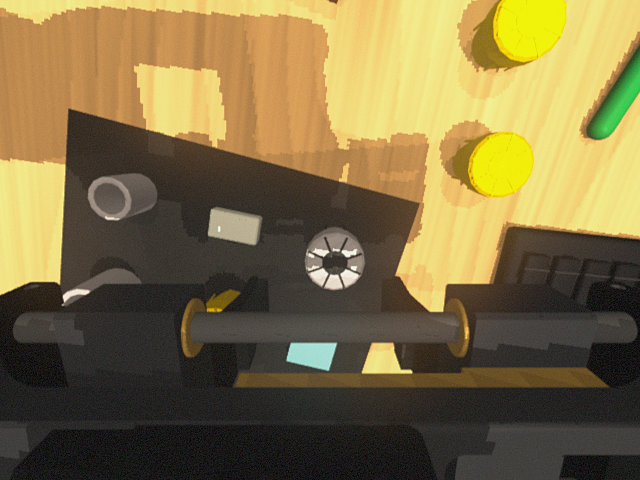

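The wrist view shows the large collet's head centred at (335,260), slightly right of the gripper's mid-line. I'll locate it from this view.

```bash
python3 snap.py 9 wrist; python3 - <<'E'
from h import *
for n in("wrist8","wrist9"):
    w=ld(n); g=w["frame"]; P=cloud(w)
    m=((np.linalg.norm(P[...,:2]-[.655,.2665],axis=-1)<.035)&(P[...,2]>.042)&(P[...,2]<.054)).astype(np.uint8)
    m=cv2.morphologyEx(m,cv2.MORPH_OPEN,np.ones((3,3)))
    ct=max(cv2.findContours(m,0,2)[0],key=cv2.contourArea); e=cv2.fitEllipse(ct); print(e, ray(w,e[0],.048), P[m>0].mean(0), w["cam_to_world"][:3,3])
E
```

```text
{'time_s': 9.133, 'position': [0.653, 0.266, 0.282], 'tcp_rot': [[-0.008, -0.16, 0.987], [-0.002, 0.987, 0.16], [-1.0, -0.001, -0.008]], 'force': [0.439, 0.541, -0.255], 'opening': 0.687, 'joint_positions': [13.078, 44.277, 74.8, -0.025, 61.388, 3.908]}
((334.2609558105469, 260.69293212890625), (56.93861389160156, 58.78251266479492), 91.265869140625) [[0.65578606 0.26987151 0.048     ]] [0.65575044 0.26972359 0.04798255] [0.64055725 0.33951496 0.25885278]
((331.2301940917969, 259.4079284667969), (56.09315872192383, 57.830204010009766), 84.96747589111328) [[0.65588549 0.2696383  0.048     ]] [0.65580252 0.26960835 0.04797588] [0.641784   0.33941469 0.26171768]
```

>>> step_arm([
  [[0,0,0,1,2,-20,60],[0,0,0,1,2,-40,60],[0,0,0,1,2,-60,60],[0,0,0,1,2,-75,60],[0,0,0,1,2,-81,60],[0,0,0,1,2,-81,60],[0,0,0,1,2,-81,34],[0,0,0,1,2,-81,34],[0,0,0,1,2,-81,34],[0,0,0,1,2,-81,34],[0,0,0,1,2,-81,34],[0,0,0,1,2,-81,34]],
])

```text
time_s: 10.18
position: [0.6558, 0.2682, 0.206]
tcp_rot: [[0.001, -0.16, 0.987], [0.0, 0.987, 0.16], [-1.0, 0.0, 0.001]]
force: [-0.6, -0.2, 5.6]
opening: 0.458
```

>>> step_arm([
  [[0,0,0,0,0,8,34],[0,0,0,0,0,20,34],[0,0,0,0,0,50,34],[0,0,0,0,0,90,34],[0,0,0,0,0,120,34],[0,0,0,0,0,120,34]],
])

```text
time_s: 10.68
position: [0.6579, 0.2688, 0.3337]
tcp_rot: [[0.015, -0.16, 0.987], [0.004, 0.987, 0.16], [-1.0, 0.001, 0.016]]
force: [1.4, 0.8, -0.6]
opening: 0.457
```

```bash
python3 snap.py 10 wrist scene
```

```text
{'time_s': 10.683, 'position': [0.658, 0.269, 0.334], 'tcp_rot': [[0.015, -0.16, 0.987], [0.004, 0.987, 0.16], [-1.0, 0.001, 0.016]], 'force': [1.43, 0.764, -0.603], 'opening': 0.457, 'joint_positions': [13.237, 41.052, 72.412, 0.011, 65.632, 4.049]}
```

View pics/scene10.png

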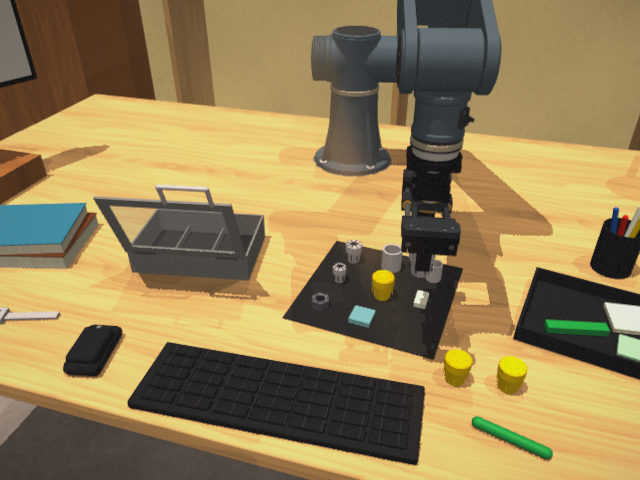

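>>> step_arm([
  [[0,0,0,-15,-15,0,34],[0,0,0,-38,-40,0,34],[0,0,0,-62,-70,0,34],[0,0,0,-86,-102,0,34],[0,0,0,-108,-136,0,34],[0,0,0,-125,-172,0,34],[0,0,0,-137,-210,0,34],[0,0,0,-137,-250,0,34],[0,0,0,-137,-290,0,34],[0,0,0,-137,-328,0,34],[0,0,0,-137,-362,0,34],[0,0,0,-137,-389,0,34]],
])

```text
time_s: 11.78
position: [0.5177, -0.1234, 0.3232]
tcp_rot: [[-0.003, -0.158, 0.987], [0.001, 0.987, 0.158], [-1.0, 0.002, -0.003]]
force: [-0.7, 0.2, -2.4]
opening: 0.456
```

>>> step_arm([
  [[0,0,0,0,0,0,34],[0,0,0,0,0,-15,34],[0,0,0,0,0,-25,34],[0,0,0,0,0,-25,34]],
])

```text
time_s: 12.12
position: [0.517, -0.12, 0.2967]
tcp_rot: [[-0.007, -0.159, 0.987], [0.004, 0.987, 0.159], [-1.0, 0.005, -0.007]]
force: [-0.5, 0.8, -2.7]
opening: 0.458
```

```bash
python3 snap.py 11 wrist scene
```

```text
{'time_s': 12.117, 'position': [0.517, -0.12, 0.297], 'tcp_rot': [[-0.007, -0.159, 0.987], [0.004, 0.987, 0.159], [-1.0, 0.005, -0.007]], 'force': [-0.456, 0.828, -2.738], 'opening': 0.458, 'joint_positions': [-25.136, 32.209, 101.122, 0.007, 47.14, -34.317]}
```

View pics/wrist11.png

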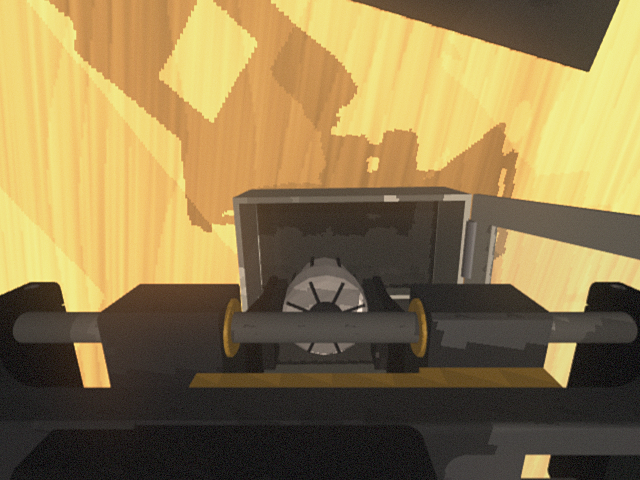

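View pics/scene11.png

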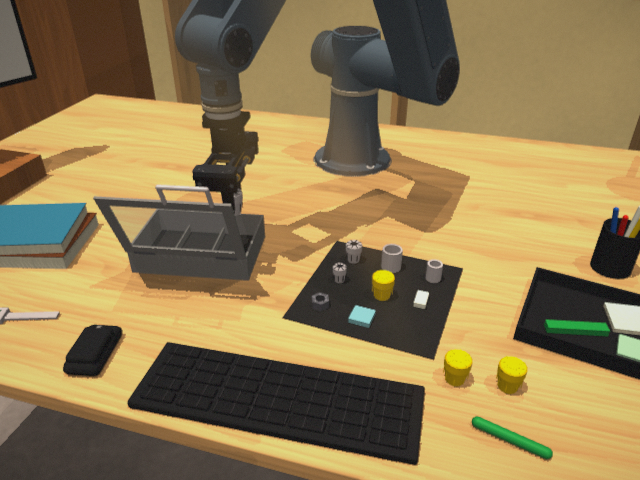

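The wrist view shows the collet held upright over the wide bay, with the case's left rim corners at about (235,197) and (470,190). I'll check the case origin against those before lowering.

```bash
python3 - <<'E'
from h import *
w=ld("wrist11")
C=ray(w,[(234,197),(471,190)],.055)[:,:2]; a=np.radians(9.3)
R=np.array([[np.cos(a),-np.sin(a)],[np.sin(a),np.cos(a)]]); o=np.array([.5457,-.190])
print(((C-o)@R).round(4))
print("tcp case",((np.array([.517,-.12])-o)@R).round(4))
E
```

```text
[[-0.0786  0.1199]
 [ 0.0793  0.1245]]
tcp case [-0.017   0.0737]
```

>>> step_arm([
  [[0,0,0,0,0,-20,34],[0,0,0,0,0,-40,34],[0,0,0,0,0,-60,34],[0,0,0,0,0,-75,34],[0,0,0,0,0,-84,34],[0,0,0,0,0,-88,34],[0,0,0,0,0,-90,34],[0,0,0,0,0,-90,34],[0,0,0,0,0,-90,34]],
])

```text
time_s: 12.97
position: [0.519, -0.121, 0.2105]
tcp_rot: [[0.001, -0.16, 0.987], [-0.001, 0.987, 0.16], [-1.0, -0.001, 0.001]]
force: [0.2, 0.7, -2.3]
opening: 0.454
```

>>> step_arm([
  [[0,0,0,0,0,-1,34],[0,0,0,0,0,-2,34],[0,0,0,0,0,-2,34],[0,0,0,0,0,-2,34]],
])

```text
time_s: 13.3
position: [0.5187, -0.121, 0.2081]
tcp_rot: [[0.001, -0.159, 0.987], [-0.0, 0.987, 0.159], [-1.0, -0.0, 0.001]]
force: [-0.0, -0.3, -1.4]
opening: 0.453
```

>>> step_arm([
  [[0,0,0,0,0,-1,34],[0,0,0,0,0,-1,34],[0,0,0,0,0,-1,48],[0,0,0,0,0,-1,58],[0,0,0,0,0,-1,58],[0,0,0,0,0,10,58],[0,0,0,0,0,30,58],[0,0,0,0,0,60,58],[0,0,0,0,0,95,58],[0,0,0,0,0,132,58],[0,0,0,0,0,132,58]],
])

```text
time_s: 14.22
position: [0.5206, -0.1216, 0.3468]
tcp_rot: [[0.013, -0.16, 0.987], [-0.006, 0.987, 0.16], [-1.0, -0.008, 0.012]]
force: [0.9, -0.8, 0.0]
opening: 0.671
```

```bash
python3 snap.py 12 wrist scene
```

```text
{'time_s': 14.217, 'position': [0.521, -0.122, 0.347], 'tcp_rot': [[0.013, -0.16, 0.987], [-0.006, 0.987, 0.16], [-1.0, -0.008, 0.012]], 'force': [0.868, -0.807, 0.047], 'opening': 0.671, 'joint_positions': [-25.133, 27.758, 98.68, 0.01, 52.749, -34.329]}
```

View pics/wrist12.png

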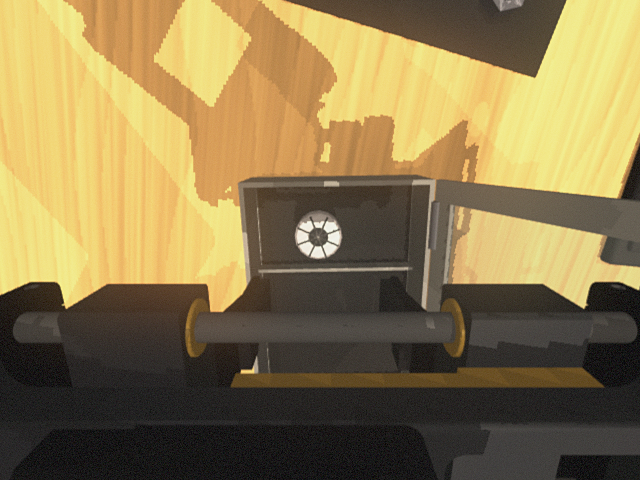

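The large collet stands in the wide bay with its head at (318,235). Next is the middle collet.

>>> step_arm([
  [[0,0,0,-4,25,0,52],[0,0,0,-10,60,0,52],[0,0,0,-16,100,0,52],[0,0,0,-22,140,0,52],[0,0,0,-28,180,0,52],[0,0,0,-32,212,-10,52],[0,0,0,-36,235,-30,52],[0,0,0,-36,241,-55,52],[0,0,0,-36,241,-60,52],[0,0,0,-36,241,-60,52],[0,0,0,-36,241,-60,52]],
])

```text
time_s: 15.23
position: [0.4827, 0.1195, 0.2792]
tcp_rot: [[-0.002, -0.159, 0.987], [-0.0, 0.987, 0.159], [-1.0, 0.0, -0.002]]
force: [0.7, 0.1, 0.5]
opening: 0.597
```

```bash
python3 snap.py 13 wrist; cat > loc.py <<'E'
import sys
from h import *
w=ld(sys.argv[1]); p=np.array([float(sys.argv[2]),float(sys.argv[3])]); h=float(sys.argv[4]); P=cloud(w)
m=((np.linalg.norm(P[...,:2]-p,axis=-1)<.03)&(abs(P[...,2]-h)<.006)).astype(np.uint8)
m=cv2.morphologyEx(m,cv2.MORPH_OPEN,np.ones((3,3)))
ct=max(cv2.findContours(m,0,2)[0],key=cv2.contourArea); e=cv2.fitEllipse(ct); X=ray(w,e[0],h)[0]; print(np.round(e[0],1),np.round(e[1],1), X.round(4), P[m>0].mean(0).round(4))
a=np.radians(9.3);R=np.array([[np.cos(a),-np.sin(a)],[np.sin(a),np.cos(a)]]); print("case",((X[:2]-[.5457,-.190])@R).round(4))
E
python3 loc.py wrist13 .4835 .1205 .042; python3 loc.py wrist12 .519 -.121 .05
```

```text
{'time_s': 15.233, 'position': [0.483, 0.119, 0.279], 'tcp_rot': [[-0.002, -0.159, 0.987], [-0.0, 0.987, 0.159], [-1.0, 0.0, -0.002]], 'force': [0.728, 0.088, 0.514], 'opening': 0.597, 'joint_positions': [1.009, 32.107, 106.655, -0.018, 41.35, -8.121]}
[324.8 258.1] [45.1 46. ] [0.4824 0.123  0.042 ] [0.4825 0.123  0.0419]
case [-0.0118  0.3192]
[317.7 235.6] [44.7 46. ] [ 0.5185 -0.1198  0.05  ] [ 0.5186 -0.12    0.05  ]
case [-0.0155  0.0737]
```

View pics/wrist13.png

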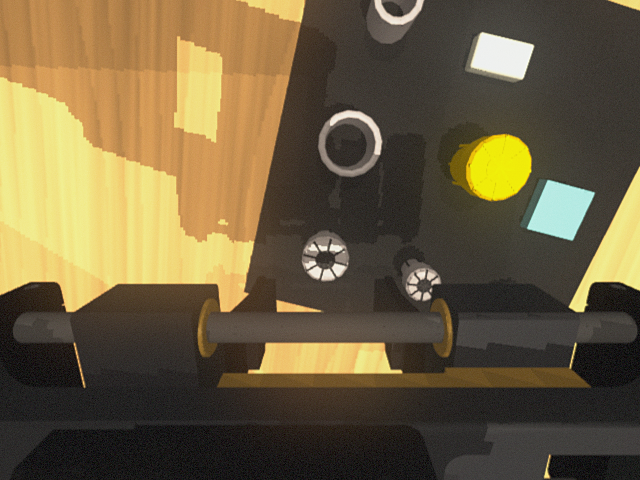

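The middle collet's head is centred at (325,258) between the fingers, and the small one at (423,284) is clear. I'll descend and grip.

>>> step_arm([
  [[0,0,0,0,2,-20,52],[0,0,0,0,2,-40,52],[0,0,0,0,2,-60,52],[0,0,0,0,2,-75,52],[0,0,0,0,2,-81,52],[0,0,0,0,2,-81,52],[0,0,0,0,2,-81,26],[0,0,0,0,2,-81,26],[0,0,0,0,2,-81,26],[0,0,0,0,2,-81,26],[0,0,0,0,2,-81,26],[0,0,0,0,2,-81,26]],
])

```text
time_s: 16.28
position: [0.4827, 0.1221, 0.1996]
tcp_rot: [[0.001, -0.16, 0.987], [-0.0, 0.987, 0.16], [-1.0, -0.0, 0.001]]
force: [-0.8, -1.3, 5.3]
opening: 0.364
```

>>> step_arm([
  [[0,0,0,0,0,8,26],[0,0,0,0,0,20,26],[0,0,0,0,0,50,26],[0,0,0,0,0,90,26],[0,0,0,0,0,116,26],[0,0,0,0,0,116,26]],
])

```text
time_s: 16.78
position: [0.4841, 0.1224, 0.3198]
tcp_rot: [[0.011, -0.16, 0.987], [0.0, 0.987, 0.16], [-1.0, -0.001, 0.011]]
force: [0.9, -0.5, -1.4]
opening: 0.362
```

>>> step_arm([
  [[0,0,0,2,-15,0,26],[0,0,0,6,-40,0,26],[0,0,0,12,-75,0,26],[0,0,0,18,-112,0,26],[0,0,0,25,-150,0,26],[0,0,0,31,-190,0,26],[0,0,0,38,-230,0,26],[0,0,0,44,-268,0,26],[0,0,0,49,-300,0,26],[0,0,0,52,-318,0,26],[0,0,0,52,-323,0,26],[0,0,0,52,-323,0,26]],
])

```text
time_s: 17.78
position: [0.5342, -0.2021, 0.3137]
tcp_rot: [[-0.001, -0.157, 0.988], [0.001, 0.988, 0.157], [-1.0, 0.001, -0.001]]
force: [0.3, -0.4, -2.0]
opening: 0.362
```

```bash
python3 snap.py 14 wrist scene
```

```text
{'time_s': 17.783, 'position': [0.534, -0.202, 0.314], 'tcp_rot': [[-0.001, -0.157, 0.988], [0.001, 0.988, 0.157], [-1.0, 0.001, -0.001]], 'force': [0.315, -0.353, -2.045], 'opening': 0.362, 'joint_positions': [-31.931, 33.047, 94.714, 0.009, 52.338, -40.966]}
```

View pics/wrist14.png

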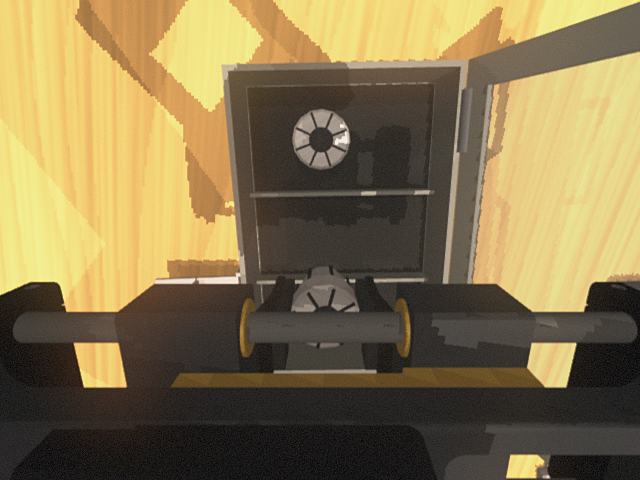

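The ribs show at v≈193 and v≈281, with the large collet at (321,139). A quick check of the bay's centre line against the ribs.

```bash
python3 - <<'E'
from h import *
w=ld("wrist14"); a=np.radians(9.3)
R=np.array([[np.cos(a),-np.sin(a)],[np.sin(a),np.cos(a)]]); o=np.array([.5457,-.190])
print("ribs, expect y .0285,-.0485",((ray(w,[(345,193),(420,281)],.02)[:,:2]-o)@R).round(4))
print("inner side walls expect x +-.076", ((ray(w,[(249,85),(433,83)],.02)[:,:2]-o)@R).round(4))
print("tcp",((np.array([.535,-.201])-o)@R).round(4))
E
```

```text
ribs, expect y .0285,-.0485 [[ 0.004   0.0316]
 [ 0.0714 -0.0463]]
inner side walls expect x +-.076 [[-0.0698  0.1133]
 [ 0.0694  0.1141]]
tcp [-0.0123 -0.0091]
```

>>> step_arm([
  [[0,0,0,0,1,-20,26],[0,0,0,0,1,-45,26],[0,0,0,0,1,-70,26],[0,0,0,0,1,-92,26],[0,0,0,0,1,-105,26],[0,0,0,0,1,-110,26],[0,0,0,0,1,-112,26],[0,0,0,0,1,-112,26],[0,0,0,0,1,-113,26],[0,0,0,0,1,-114,26],[0,0,0,0,1,-114,26],[0,0,0,0,1,-114,26]],
])

```text
time_s: 18.88
position: [0.535, -0.2001, 0.2017]
tcp_rot: [[0.002, -0.159, 0.987], [-0.001, 0.987, 0.159], [-1.0, -0.001, 0.002]]
force: [0.8, 0.5, 1.1]
opening: 0.363
```

Contact is just made: the force went from about −2 to +1 N. I'll release and go to the small collet.

>>> step_arm([
  [[0,0,0,0,0,0,26],[0,0,0,0,0,0,40],[0,0,0,0,0,0,50],[0,0,0,0,0,0,50],[0,0,0,0,0,10,50],[0,0,0,0,0,30,50],[0,0,0,0,0,60,50],[0,0,0,0,0,95,50],[0,0,0,0,0,129,50],[0,0,0,0,0,129,50]],
])

```text
time_s: 19.72
position: [0.5364, -0.2009, 0.3369]
tcp_rot: [[0.011, -0.16, 0.987], [-0.007, 0.987, 0.16], [-1.0, -0.009, 0.01]]
force: [1.1, -0.3, 0.1]
opening: 0.574
```

```bash
python3 snap.py 15 wrist; python3 loc.py wrist15 .535 -.2 .044;python3 loc.py wrist15 .519 -.121 .05
```

```text
{'time_s': 19.717, 'position': [0.536, -0.201, 0.337], 'tcp_rot': [[0.011, -0.16, 0.987], [-0.007, 0.987, 0.16], [-1.0, -0.009, 0.01]], 'force': [1.053, -0.278, 0.105], 'opening': 0.574, 'joint_positions': [-31.705, 31.126, 93.718, -0.002, 54.386, -40.89]}
[319.1 237.1] [36.8 37.3] [ 0.535  -0.1995  0.044 ] [ 0.5351 -0.1995  0.044 ]
case [-0.0121 -0.0077]
[314.  137.6] [51.3 54.1] [ 0.5187 -0.1207  0.05  ] [ 0.5187 -0.1208  0.05  ]
case [-0.0154  0.0728]
```

View pics/wrist15.png

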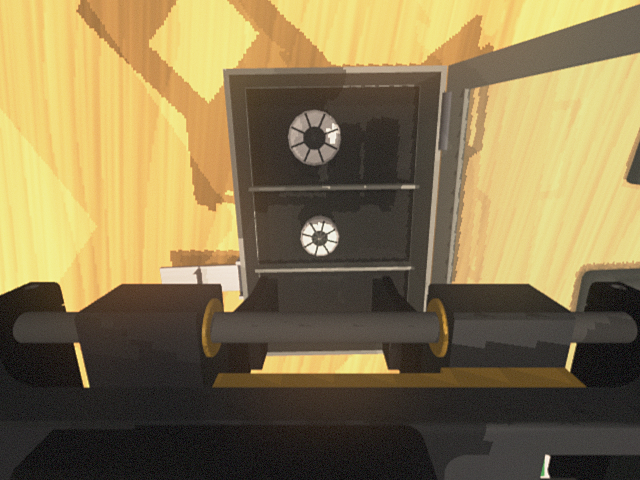

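Both collets stand upright, the large at (314,138) and the middle at (319,237). On to the small one.

>>> step_arm([
  [[0,0,0,0,25,0,46],[0,0,0,2,60,0,46],[0,0,0,4,100,0,46],[0,0,0,8,140,0,46],[0,0,0,11,180,0,46],[0,0,0,14,220,0,46],[0,0,0,17,258,0,46],[0,0,0,20,290,-10,46],[0,0,0,20,308,-30,46],[0,0,0,20,311,-50,46],[0,0,0,20,311,-55,46],[0,0,0,20,311,-55,46]],
])

```text
time_s: 20.77
position: [0.5534, 0.1112, 0.2725]
tcp_rot: [[-0.006, -0.16, 0.987], [-0.0, 0.987, 0.16], [-1.0, 0.001, -0.006]]
force: [0.6, -0.1, 0.2]
opening: 0.529
```

```bash
python3 snap.py 16 wrist; python3 loc.py wrist16 .556 .110 .036
```

```text
{'time_s': 20.767, 'position': [0.553, 0.111, 0.273], 'tcp_rot': [[-0.006, -0.16, 0.987], [-0.0, 0.987, 0.16], [-1.0, 0.001, -0.006]], 'force': [0.586, -0.091, 0.219], 'opening': 0.529, 'joint_positions': [0.028, 36.319, 97.12, -0.021, 46.901, -9.183]}
[330.5 261.9] [35.2 36. ] [0.5565 0.113  0.036 ] [0.5565 0.113  0.0358]
case [0.0596 0.2973]
```

View pics/wrist16.png

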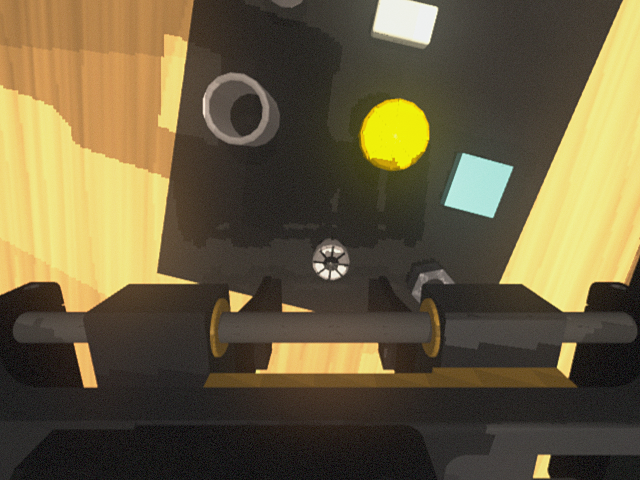

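The small collet's head is at (330,262), between the fingers, and the nut at (430,285) is clear.

>>> step_arm([
  [[0,0,0,1,1,-20,46],[0,0,0,1,1,-40,46],[0,0,0,1,1,-60,46],[0,0,0,1,1,-75,46],[0,0,0,1,1,-81,46],[0,0,0,1,1,-81,46],[0,0,0,1,1,-81,18],[0,0,0,1,1,-81,18],[0,0,0,1,1,-81,18],[0,0,0,1,1,-81,18],[0,0,0,1,1,-81,18],[0,0,0,1,1,-81,18]],
])

```text
time_s: 21.82
position: [0.5559, 0.1121, 0.1947]
tcp_rot: [[0.002, -0.16, 0.987], [-0.0, 0.987, 0.16], [-1.0, -0.0, 0.002]]
force: [0.5, -0.9, 5.5]
opening: 0.283
```

>>> step_arm([
  [[0,0,0,0,0,8,18],[0,0,0,0,0,20,18],[0,0,0,0,0,50,18],[0,0,0,0,0,90,18],[0,0,0,0,0,121,18],[0,0,0,0,0,121,18]],
])

```text
time_s: 22.32
position: [0.5576, 0.1124, 0.3218]
tcp_rot: [[0.014, -0.16, 0.987], [0.0, 0.987, 0.16], [-1.0, -0.002, 0.013]]
force: [0.2, -0.3, -0.9]
opening: 0.281
```

>>> step_arm([
  [[0,0,0,0,-18,0,18],[0,0,0,-1,-50,0,18],[0,0,0,-2,-88,0,18],[0,0,0,-3,-127,0,18],[0,0,0,-4,-166,0,18],[0,0,0,-5,-205,0,18],[0,0,0,-6,-244,0,18],[0,0,0,-7,-283,0,18],[0,0,0,-8,-320,0,18],[0,0,0,-9,-352,0,18],[0,0,0,-9,-374,0,18],[0,0,0,-9,-383,0,18]],
])

```text
time_s: 23.32
position: [0.5463, -0.2744, 0.3149]
tcp_rot: [[0.001, -0.156, 0.988], [-0.002, 0.988, 0.156], [-1.0, -0.002, 0.001]]
force: [0.4, -0.1, -0.6]
opening: 0.282
```

>>> step_arm([
  [[0,0,0,0,0,0,18],[0,0,0,0,0,-15,18],[0,0,0,0,0,-40,18],[0,0,0,0,0,-40,18]],
])

```text
time_s: 23.65
position: [0.5451, -0.2679, 0.2711]
tcp_rot: [[-0.008, -0.161, 0.987], [0.006, 0.987, 0.161], [-1.0, 0.008, -0.007]]
force: [-0.0, 1.1, -0.3]
opening: 0.283
```

```bash
python3 snap.py 17 wrist scene
```

```text
{'time_s': 23.65, 'position': [0.545, -0.268, 0.271], 'tcp_rot': [[-0.008, -0.161, 0.987], [0.006, 0.987, 0.161], [-1.0, 0.008, -0.007]], 'force': [-0.043, 1.052, -0.26], 'opening': 0.283, 'joint_positions': [-36.71, 38.89, 90.696, 0.041, 50.988, -45.99]}
```

View pics/wrist17.png

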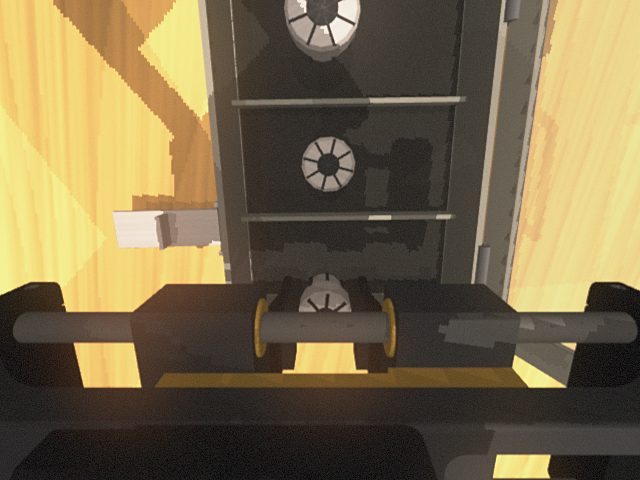

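View pics/scene17.png

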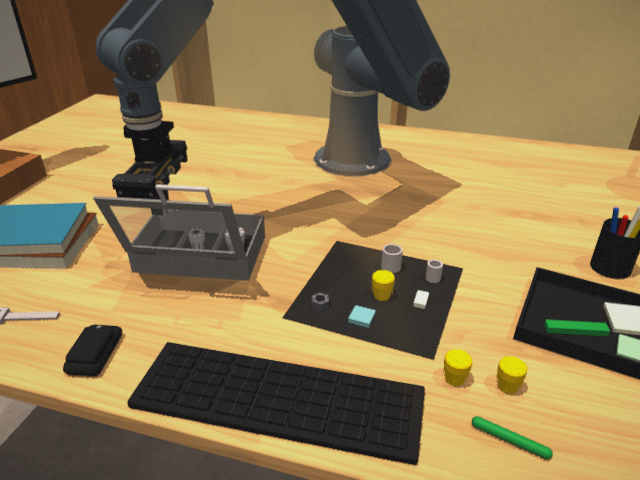

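The small collet is over the narrow bay and the other two stand well between the ribs. I'll lower by the remaining 79 mm.

>>> step_arm([
  [[0,0,0,0,0,0,18],[0,0,0,0,0,-20,18],[0,0,0,0,0,-40,18],[0,0,0,0,0,-60,18],[0,0,0,0,0,-70,18],[0,0,0,0,0,-75,18],[0,0,0,0,0,-77,18],[0,0,0,0,0,-78,18],[0,0,0,0,0,-79,18],[0,0,0,0,0,-80,18],[0,0,0,0,0,-80,18],[0,0,0,0,0,-80,18]],
])

```text
time_s: 24.75
position: [0.5471, -0.2713, 0.1967]
tcp_rot: [[0.002, -0.159, 0.987], [-0.002, 0.987, 0.159], [-1.0, -0.002, 0.002]]
force: [-0.7, 1.2, 5.6]
opening: 0.279
```

>>> step_arm([
  [[0,0,0,0,0,1,18],[0,0,0,0,0,1,30],[0,0,0,0,0,1,44],[0,0,0,0,0,1,44],[0,0,0,0,0,10,44],[0,0,0,0,0,30,44],[0,0,0,0,0,60,44],[0,0,0,0,0,95,44],[0,0,0,0,0,135,44],[0,0,0,0,0,150,44],[0,0,0,0,0,150,44]],
])

```text
time_s: 25.67
position: [0.5478, -0.2717, 0.3505]
tcp_rot: [[0.009, -0.16, 0.987], [-0.007, 0.987, 0.16], [-1.0, -0.008, 0.008]]
force: [0.1, -1.2, -0.5]
opening: 0.509
```

>>> step_arm([
  [[0,0,0,-20,-20,0,44],[0,0,0,-40,-45,10,44],[0,0,0,-60,-75,20,44],[0,0,0,-80,-105,30,44],[0,0,0,-100,-135,40,44],[0,0,0,-120,-165,50,44],[0,0,0,-140,-195,50,44],[0,0,0,-160,-225,50,44],[0,0,0,-180,-250,50,44],[0,0,0,-180,-250,50,44],[0,0,0,-180,-250,50,44]],
])

```text
time_s: 26.58
position: [0.365, -0.5221, 0.3935]
tcp_rot: [[-0.001, -0.156, 0.988], [0.002, 0.988, 0.156], [-1.0, 0.002, -0.0]]
force: [0.4, 0.4, -1.1]
opening: 0.506
```

```bash
python3 snap.py 18 top scene; python3 - <<'E'
import cv2
a=cv2.imread("pics/top18.png")[150:350,350:560]; cv2.imwrite("pics/top18z.png",cv2.resize(a,None,fx=2.9,fy=2.9,interpolation=2))
E
for a in ".5187 -.1207 .05" ".535 -.1995 .044" ".547 -.271 .038"; do python3 loc.py top18 $a; done
python3 - <<'E'
from h import *
for n in ("top0","top18"):
    t=ld(n);P=cloud(t)
    for p,h in (((.4836,.1953),.046),((.4971,.2796),.038)):
        m=(np.linalg.norm(P[...,:2]-p,axis=-1)<.03)&(abs(P[...,2]-h)<.006); print(n,P[m].mean(0).round(4))
s=ld("scene18");P=cloud(s);o=np.array([.5457,-.190]);a=np.radians(9.3)
R=np.array([[np.cos(a),-np.sin(a)],[np.sin(a),np.cos(a)]])
q=P.reshape(-1,3); c=np.c_[(q[:,:2]-o)@R,q[:,2]]
m=(c[:,0]>.06)&(c[:,0]<.2)&(abs(c[:,1])<.12)&(c[:,2]>.07)&(c[:,2]<.26);k=c[m]
print("lid",np.pi/2+np.arctan(np.polyfit(k[:,2],k[:,0],1)[0]))
E
```

```text
{'time_s': 26.583, 'position': [0.365, -0.522, 0.394], 'tcp_rot': [[-0.001, -0.156, 0.988], [0.002, 0.988, 0.156], [-1.0, 0.002, -0.0]], 'force': [0.363, 0.414, -1.143], 'opening': 0.506, 'joint_positions': [-65.083, 31.876, 80.88, 0.015, 67.37, -74.052]}
[413. 275.] [18.7 19.1] [ 0.5173 -0.1229  0.05  ] [ 0.5173 -0.123   0.0498]
case [-0.0172  0.0708]
[450.5 266.4] [14.3 15.3] [ 0.5337 -0.2024  0.044 ] [ 0.5336 -0.2024  0.0438]
case [-0.0139 -0.0103]
[483.1 259.9] [11.5 11.9] [ 0.5463 -0.2729  0.038 ] [ 0.5465 -0.273   0.0377]
case [-0.0129 -0.0819]
top0 [0.4842 0.1965 0.045 ]
top0 [0.498  0.2817 0.0367]
top18 [0.4839 0.1967 0.0446]
top18 [0.4981 0.2817 0.0365]
lid 1.9520115933668503
```

View pics/top18z.png

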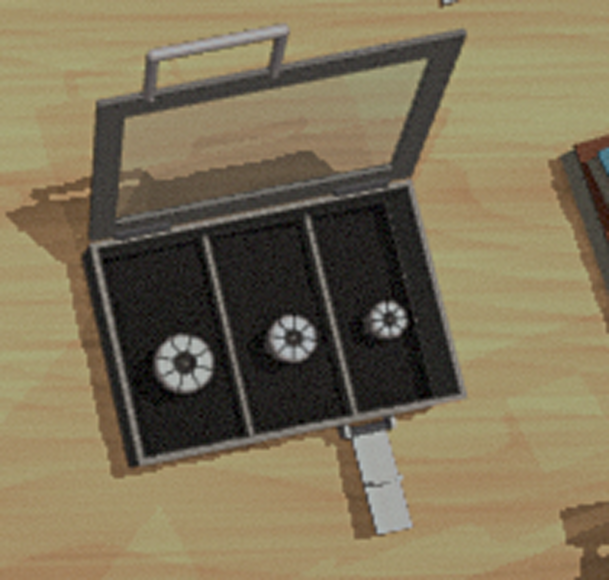

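View pics/scene18.png

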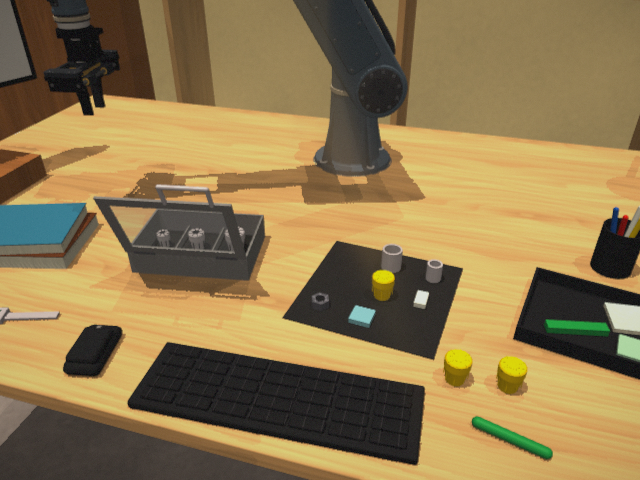

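All three collets stand in their bays, at (183,362), (292,338) and (388,319) in the zoom. The lid is well open and the robot is clear of everything, so I'm handing in.

```bash
python3 -c "
from rig import bot
print(bot.hand_in())"
```

```text
the job is handed in; nothing more can be done
None
```

I flipped the latch open, lifted the lid and let it go, and stood all three collets upright in their own bays. I handed in at about 27 s, and no verdict is reported.

| Last check | Measured | Bay centre |
|---|---|---|
| Large collet, case x / y | −17 / +71 mm | 0 / +72 mm |
| Middle collet, case x / y | −14 / −10 mm | 0 / −10 mm |
| Small collet, case x / y | −13 / −82 mm | 0 / −82 mm |

- **Collets:** I set them a little towards the latch side on purpose, to keep the gripper clear of the raised lid. This is well inside the 30 mm allowed along x.
- **Lid and latch:** the lid measured about 1.95 rad after release and again at the end. The latch lever lies flat open; I judged that by eye and did not measure its angle.
- **Sleeves and look-alikes:** the sleeves measured within 1 mm of where they started. I moved none of the yellow look-alikes.
- **Disagreement:** the top and wrist cameras differed by 2 to 4 mm on positions across the bays, which is within the 18 mm allowed. No check failed.

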